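# Set and lock the roller pressure on a tabletop relief press

## Task

Push the brass peg of the black pressure dial round with a fingertip, without forcing it, until the dial's white index mark lines up with the red line on the scale around it. Then push the orange lock lever all the way over to its far stop, leaving the dial on the red line. Only push, do not pinch the peg or the dial, and leave the ink jar, the brayer and the print block where they are.

Things in the scene. Friction and masses are not known exactly. Their poses are not given: they have to be found in the camera images.
- press: Green tabletop press, fixed. Base 380 x 300 x 30 mm (x, y, z), bed to 38 mm above the table, roller, and on top a bridge 120 (x) x 320 mm (y), upper face 155 mm above the table. Origin: centre of the underside. x points away from the robot (yaw within 0.3 rad). Dial axis 75 mm towards its +y, lever pivot 85 mm towards -y; nothing on it is higher than 210 mm above the table.
- dial_axis (a point): Point on the dial's upright axis, at the height of the disc's upper face (175 mm above the table). The black disc has radius 65 mm and a steel boss of radius 16 mm, 10 mm high, in its middle; under it lies a white round scale plate of radius 84 mm (upper face 161 mm above the table) with black lines every 10 degrees.
- index_mark (a point): Outer end of the white index mark, at the rim of the black disc's upper face, 65 mm from the axis; turns with the dial. The mark is a white radial line 3.4 mm wide.
- target_line (a point): The setting asked for: point on the rim of the disc, 65 mm from the dial's axis and at the same height as index_mark, straight inwards of the red line (3 mm wide, with a red tab at its outer end) on the white scale plate. Index_mark comes to this point when the dial is right. It does not move during the job.
- dial_peg (a point): Centre of the upper end of the brass push peg, an upright pin of 14 mm diameter on the disc, 50 mm from the axis and diametrically opposite the index mark, standing 32 mm above the disc (its top is 207 mm above the table). Push it sideways.
- dial (a joint): Dial angle, rad, growing clockwise seen from above; stops at 0 and 3.4. It turns against dry friction of about 0.1 N m (about 2 N at the peg), stays where it is left, has no spring, and can be pushed back if it goes too far.
- red_line (a joint): Angle of the red line on the same scale, rad: the dial is right when joint dial has the same value. At the start the red line is always 0.6 to 2.3 rad clockwise of the index mark. Nothing can touch or move it.
- lever_axis (a point): Point on the upright pivot axis of the orange lock lever, 167 mm above the table (mid height of its arm).
- lever_post (a point): Centre of the upper end of the upright orange post at the lever's free end: 16 mm diameter, 68 mm from the pivot axis, top 200 mm above the table, standing 29 mm above the 14 mm wide arm. The post's foot is 163 mm above the table. It swings partly outside the bridge's edge.
- lock (a joint): Lever angle, rad, growing counter-clockwise seen from above: 0 (starts 0 to 0.2) open, pointing back towards the robot and to the press's -y side; 1.4 locked, at its far stop, pointing away from the robot and to -y. Dry friction of about 0.08 N m (about 1.2 N at the post), no spring, it stays where it is left. It does not really block the dial.
- ink_jar: Round ink jar, radius 30 mm, 75 mm high, loose on the table beside the press; origin at the centre of its underside. Leave alone.
- brayer: Hand ink roller lying loose on the table beside the press, about 160 x 110 mm and 40 mm high; origin on the table near its middle. Leave alone.
- print_block: Blue-topped print block, 70 x 110 x 19 mm, lying loose on the press's bed on the robot's side of the bridge; origin at the centre of its underside. Leave alone.

How it is judged:
By the outcome, as a careful person would: the job done as asked, in the order asked, and still so for the second after the job is handed in, with the robot touching nothing.
It also fails if it takes over 54 s, if anything falls off the work surface, if the arm or the gripper's body presses on something with over 40 N, if the wrist force passes 120 N, or if a joint passes its speed limit or range.

## Robot

A 7-joint arm with a two-finger parallel gripper is mounted at the origin on the work surface. World frame = base frame: x ahead of the robot, y to its left, z up, the work surface at z = 0. Lengths are in m, angles in rad, forces in N, time in s.
With the tool pointing down it reaches from about 0.375 to 0.925 m from the base axis. Payload 3.1 kg.
Tool frame: the origin (TCP) lies between the finger pads; the fingertips stand 19 mm ahead of it and the grasp point (between the pads) is the TCP; z points along the fingers, y is the line along which they close (so a half turn about z gives the same grasp; the last joint's range is limited). The gripper opens to 85 mm and grips with 20 to 120 N. Pads are 22 mm wide; open, the fingers measure 114 mm over their backs; the gripper's body (76 mm by 85 mm) begins 54 mm behind the grasp point. The pads swing forward as they close: fully open they stand 13 mm farther back than shut.
Start: joints at [-1.381, 0.383, 0.044, 1.598, -0.018, 1.161, -0.05], TCP at [0.184, 0.623, 0.25] pointing down, gripper open.
Joint ranges: [-2.61, 2.61], [-0.41, 2.15], [-1.48, 1.57], [0, 2.5], [-1.57, 4.71], [0.05, 1.97], [-2.85, 2.85]. Speed limits (rad/s): [2.79, 2.79, 3.14, 3.14, 3.14, 3.14, 3.14].

## Interface

Orientations are given as a unit quaternion [x, y, z, w].
In Python, from bench import move_ptp, movel, move_j, move_gripper, pause, inverse_kinematics, read_camera, camera_params, MotionError, sign_off, look_for, tip_of, read_time_s, read_qpos, read_joint_vel, read_effort, read_eef_pos, read_tcp_rot, read_ft_force, read_ft_torque, read_finger_gap, read_grasp_force gives the robot as it stands. Calls block until the motion is done:
- move_ptp(position, orientation): joint-space move of the TCP to a pose.
- movel(position, orientation=None, speed=0.15): straight line of the TCP; orientation=None keeps the orientation; speed is the mean speed in m/s.
- move_j(angles): joint-space move.
- move_gripper(opening, effort=None): finger opening in m; effort is the grip in N (None keeps the last); returns when the fingers have stopped.
- pause(seconds).
- inverse_kinematics(position, orientation): joint angles nearest the present ones, or None.
- read_camera(name): name is "scene" or "top"; returns the picture (384x512x3 uint8, red, green, blue); there is no depth.
- camera_params(name): a dict with "K" (3x3 intrinsics, pixels), "camera_from_world" (4x4, takes a point from world to camera coordinates). Camera axes: x right, y down, z forward; pixel columns grow to the right and rows downward; lengths in m; the calibration is good to about 2 mm. A picture is of the moment at which its call begins. camera_params takes no time and is no camera call.
A pose or a line that the arm cannot do raises MotionError and nothing moves.
- sign_off(): hands the job in; it is judged then, once.
Trained networks look in the newest picture that a camera, given by its name, has taken for a name from the list of things; names that differ only in an ending like _2 or _b are one class to them, and where a whole thing is asked for, a point or a joint stands for the part that bears it (a point fixed in the world has none). Each returns a list of dicts, best first, with "confidence" (0 to 1); they miss things now and then, are a little off and sometimes report something else, mostly with a low value. They report only what shows in the picture. A call takes as long as a camera call.
- look_for(camera, name): "at" ([column, row] in pixels, amid what is visible of it).
- tip_of(camera, name): "at" ([column, row] in pixels: a listed point, or the origin of a listed thing).
Readings, each from a call of its own:
- read_time_s(): time.
- read_qpos(): joint angles.
- read_joint_vel(): joint speeds.
- read_effort(): joint torques, N m.
- read_eef_pos(): TCP position.
- read_tcp_rot(): TCP orientation.
- read_ft_force(): force on the tool from outside, world axes, zero at the start.
- read_ft_torque(): the same for the moment, N m.
- read_finger_gap(): finger opening in m.
- read_grasp_force(): force on a finger pad.
Only numpy, scipy, OpenCV 4.12 (cv2) and the standard library are available. Lean on these libraries where they do the work, as an engineer would, in place of code of your own. Each camera call takes 0.05 s, during which the arm holds its last target. There are 200 camera calls.

## Working session

There is one attempt and no reset: what is moved stays moved. The work goes in short steps, each a Python script; the robot and the scene stay as the last script left them, time stands still between calls to the robot, and variables do not carry over. Pictures are saved under pics/ and viewed, at most 10 in all, crops included, and the job is handed in when it is done.

```bash
mkdir -p pics; ls; cat > h.py <<'E'
import numpy as np, cv2
from bench import *
def save(cam,name,scale=1,crop=None):
    im=read_camera(cam)
    if crop: im=im[crop[1]:crop[3],crop[0]:crop[2]]
    im=cv2.resize(im,None,fx=scale,fy=scale,interpolation=cv2.INTER_CUBIC)
    cv2.imwrite('pics/'+name,im[:,:,::-1])
def onplane(cam,uv,z):
    p=camera_params(cam);T=np.array(p['camera_from_world']);K=np.array(p['K'])
    R,t=T[:3,:3],T[:3,3]
    d=R.T@np.linalg.solve(K,[uv[0],uv[1],1.]);c=-R.T@t
    return c+d*(z-c[2])/d[2]
def proj(cam,P):
    p=camera_params(cam);T=np.array(p['camera_from_world']);K=np.array(p['K'])
    q=K@(T[:3,:3]@np.asarray(P,float)+T[:3,3]);return q[:2]/q[2]
E
python3 - <<'E'
from h import *
save('top','t0.png',1.5); save('scene','s0.png',1.5)
for c in('top','scene'):
    T=np.array(camera_params(c)['camera_from_world']);print(c,-T[:3,:3].T@T[:3,3])
    for n,z in dict(dial_axis=.175,index_mark=.175,target_line=.175,dial_peg=.207,lever_axis=.167,lever_post=.2,press=0,ink_jar=0,brayer=0,print_block=.038).items():
        for r in tip_of(c,n)[:2]: print(n,round(r['confidence'],2),np.round(r['at'],1),onplane(c,r['at'],z).round(4)[:2])
print(read_tcp_rot(),read_ft_force(),read_time_s())
E
```

```text
pics
top [0.35799417 0.03587245 1.3260324 ]
dial_axis 0.75 [232.  175.9] [0.5742 0.0642]
index_mark 0.73 [207.9 166.8] [0.5998 0.1292]
target_line 0.54 [244.9 150.5] [0.6443 0.0286]
dial_peg 0.61 [246.8 181.7] [0.5524 0.0247]
dial_peg 0.49 [240.1 153.7] [0.6278 0.0416]
lever_axis 0.86 [286.6 171.3] [ 0.5871 -0.0847]
lever_post 0.8 [313.8 180. ] [ 0.5565 -0.1529]
press 0.8 [258.6 186.8] [ 0.5719 -0.0138]
ink_jar 0.78 [342.5 158.3] [ 0.6603 -0.2796]
ink_jar 0.61 [232.2 174.4] [0.6118 0.0678]
brayer 0.73 [231.6 176.1] [0.6065 0.0697]
brayer 0.66 [172.3 210.3] [0.5016 0.2518]
print_block 0.86 [263.  219.5] [ 0.467 -0.024]
scene [0.90921536 0.56781629 0.89236472]
dial_axis 0.67 [247.6 202.8] [0.5705 0.0707]
index_mark 0.66 [251.  228.8] [0.6024 0.1292]
target_line 0.54 [212.7 207.6] [0.6363 0.0411]
target_line 0.33 [318.5 294.1] [0.5856 0.3124]
dial_peg 0.86 [243.4 170.4] [0.543  0.0149]
lever_axis 0.61 [196.8 162.9] [ 0.5951 -0.0961]
lever_post 0.57 [201.1 132.8] [ 0.5523 -0.145 ]
press 0.84 [228.6 228.5] [ 0.5721 -0.0093]
ink_jar 0.78 [151.1 173.9] [ 0.6458 -0.2821]
brayer 0.61 [319.3 294.5] [0.5058 0.2518]
print_block 0.61 [230.7 226.2] [0.5788 0.0124]
[ 1.43377812e-01  9.89668026e-01 -1.10067685e-05 -2.13662643e-05] [-0.31786846 -0.37836475 -0.07664151] 1.1
```

View pics/t0.png

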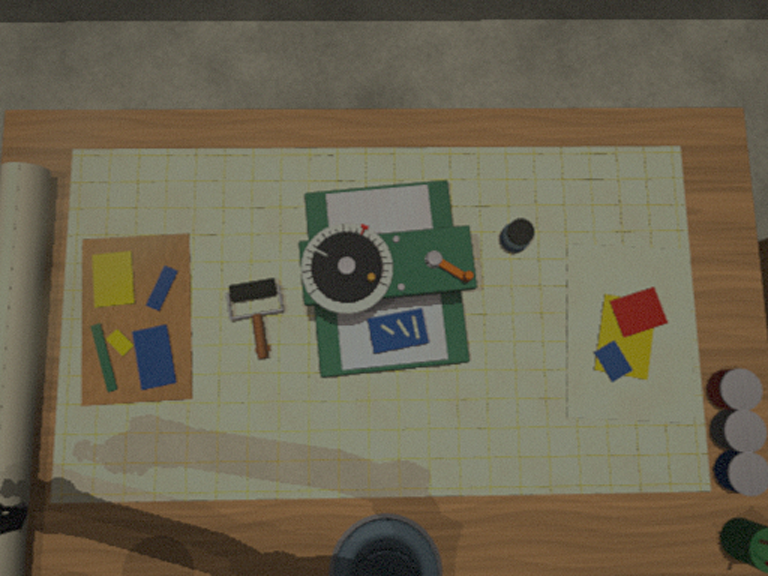

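View pics/s0.png

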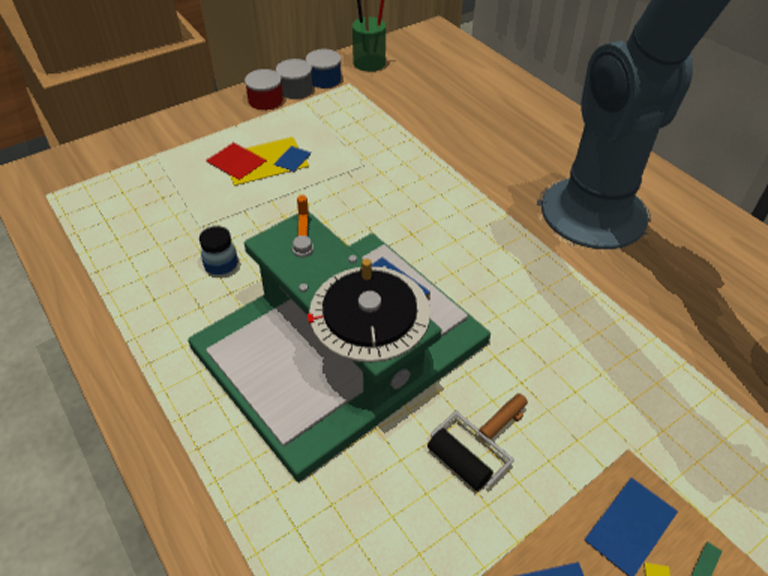

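The top view shows the dial's boss at about (346,265) in the enlarged image, the peg at (372,277), the index at (318,250), the red tab at (364,230) and the lever post at (469,276). The scene view agrees with this. Next I rectify both images on the disc plane to measure the axis and angles.

```bash
cat >> h.py <<'E'
from scipy.optimize import least_squares
def rect(im,cam,c,z,half=.1,s=.0005):
    # metric view of plane z: column -> -y, row -> -x (as seen from above, x up)
    n=int(2*half/s); g=(np.arange(n)-n/2)*s
    X=c[0]-g[:,None]+0*g[None]; Y=c[1]-g[None]+0*g[:,None]
    p=camera_params(cam);T=np.array(p['camera_from_world']);K=np.array(p['K'])
    q=np.einsum('ij,jrc->irc',K@T[:3],np.stack([X,Y,0*X+z,0*X+1]))
    return cv2.remap(im,(q[0]/q[2]).astype('f4'),(q[1]/q[2]).astype('f4'),cv2.INTER_CUBIC)
def polar(im,cam,c,z,a,r):
    A,R=np.meshgrid(a,r,indexing='ij')
    p=camera_params(cam);T=np.array(p['camera_from_world']);K=np.array(p['K'])
    q=np.einsum('ij,jrc->irc',K@T[:3],np.stack([c[0]+R*np.cos(A),c[1]+R*np.sin(A),0*A+z,0*A+1]))
    return cv2.remap(im,(q[0]/q[2]).astype('f4'),(q[1]/q[2]).astype('f4'),cv2.INTER_CUBIC).astype(float)
def axis_fit(im,cam,c):
    a=np.radians(np.arange(0,360,2)); r=np.arange(.050,.080,.0005)
    c=np.array(c,float)
    for _ in range(4):
        g=polar(im,cam,c,.175,a,r).min(2)
        rr=r[np.argmax(np.diff(cv2.GaussianBlur(g,(7,1),0),axis=1),axis=1)]
        f=least_squares(lambda p:np.hypot(c[0]+rr*np.cos(a)-p[0],c[1]+rr*np.sin(a)-p[1])-p[2],[*c,.065],loss='soft_l1',f_scale=.001)
        c=f.x[:2]
    return c,f.x[2]
def angles(im,cam,c,guess=None):
    a=np.radians(np.arange(-180,180,.25))
    def peak(s,near=None):
        s=s-np.median(s)
        if near is not None: s=s*(np.abs(np.angle(np.exp(1j*(a-near))))<.5)
        i=s.argmax();w=np.clip(s,0,None)*(np.abs(np.angle(np.exp(1j*(a-a[i]))))<np.radians(5))
        w=np.where(w>.3*s[i],w,0)
        return np.angle((w*np.exp(1j*a)).sum()),s[i]
    P=polar(im,cam,c,.175,a,np.arange(.042,.061,.001)); idx=peak(P[:,:,2].mean(1),guess)  # blue: brass is dim
    Q=polar(im,cam,c,.161,a,np.arange(.070,.088,.001)); red=peak((Q[:,:,0]-Q[:,:,1:].max(2)).mean(1))
    return idx,red
E
python3 - <<'E'
from h import *
out=[]
for cam,g in(('top',(.574,.066)),('scene',(.572,.068))):
    im=read_camera(cam); c,r=axis_fit(im,cam,g); (i,si),(d,sd)=angles(im,cam,c)
    print(cam,c.round(4),r.round(4),np.degrees([i,d]).round(1),si,sd)
    out.append(rect(im,cam,c,.175))
cv2.imwrite('pics/r0.png',np.hstack(out)[:,:,::-1])
E
```

```text
top [0.5699 0.0674] 0.0646 [ 59.5 -22.8] 70.31578947368422 74.44444444444444
scene [0.5747 0.0715] 0.0668 [ 61.  -28.4] 140.42105263157896 123.83333333333334
```

View pics/r0.png

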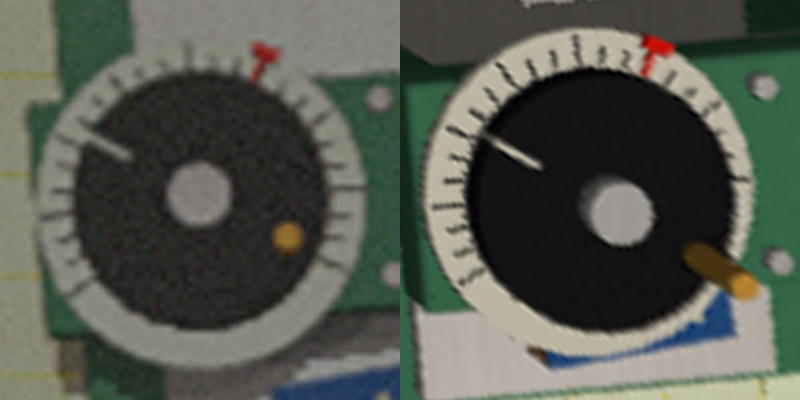

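The rectified top view is clean, with the axis centred, the index at 59.5° and the red line at -23°. The scene view's axis is biased by the disc's side wall, so I'll fit only the far rim there. Next I check IK for the pushing arc.

```bash
cat >> h.py <<'E'
def axis_far(im,cam,c):
    T=np.array(camera_params(cam)['camera_from_world']);C=-T[:3,:3].T@T[:3,3]
    c=np.array(c,float); r=np.arange(.055,.075,.00025)
    for _ in range(5):
        w=np.arctan2(c[1]-C[1],c[0]-C[0]); a=w+np.radians(np.arange(-95,96,2))
        g=polar(im,cam,c,.175,a,r).min(2)
        rr=r[np.argmax(np.diff(cv2.GaussianBlur(g,(9,1),0),axis=1),axis=1)]
        f=least_squares(lambda p:np.hypot(c[0]+rr*np.cos(a)-p[0],c[1]+rr*np.sin(a)-p[1])-.065,c,loss='soft_l1',f_scale=.0007)
        c=f.x
    return c
from scipy.spatial.transform import Rotation as Ro
def quat(x):  # tool down, tool x axis along x
    x=np.array([x[0],x[1],0])/np.hypot(x[0],x[1]);z=np.array([0,0,-1.]);return Ro.from_matrix(np.c_[x,np.cross(z,x),z]).as_quat()
def push_pose(c,r,phi,back,sgn,flip,z):
    # pose behind a pin at polar phi about c; sgn=-1 clockwise,+1 ccw
    c=np.array(c); t=sgn*np.array([-np.sin(phi),np.cos(phi)])
    p=c+r*np.array([np.cos(phi),np.sin(phi)])-back*t
    return [*p,z],quat(flip*t)
E
python3 - <<'E'
from h import *
for cam,g in(('top',(.570,.0675)),('scene',(.572,.068))):
    im=read_camera(cam); c=axis_far(im,cam,g); (i,si),(d,sd)=angles(im,cam,c)
    print(cam,c.round(4),np.degrees([i,d]).round(1),si,sd)
q=read_qpos();print(np.round(q,2))
for fl in(1,-1):
  for c,r,s,ph in(((.570,.068),.05,-1,(-120,-160,-205)),((.59,-.09),.068,1,(-125,-80,-35))):
    for p in ph:
        k=inverse_kinematics(*push_pose(c,r,np.radians(p),.018,s,fl,.21)); print(fl,p,None if k is None else np.round(k,2))
E
```

```text
top [0.5697 0.0671] [ 59.5 -22.6] 68.26315789473685 76.22222222222221
scene [0.5731 0.0686] [ 61.1 -25.9] 145.0 126.69444444444444
[-1.38  0.38  0.04  1.6  -0.02  1.16 -0.05]
1 -120 [-0.71  0.31  0.72  1.88 -0.23  1.04  1.15]
1 -160 [-0.78  0.24  0.72  1.95 -0.18  1.02  0.38]
1 -205 [-0.85  0.22  0.71  1.97 -0.16  1.01 -0.5 ]
1 -125 [-0.86  0.65  1.39  1.91 -0.7   1.19 -1.4 ]
1 -80 [-0.54  0.49  0.95  1.78 -0.44  1.1  -0.83]
1 -35 [-0.56  0.62  1.01  1.67 -0.56  1.17 -0.02]
-1 -120 [-1.12  0.67  1.38  1.89 -0.72  1.2  -1.57]
-1 -160 [-1.22  0.58  1.39  1.97 -0.63  1.15 -2.36]
-1 -205 [-0.61  0.19  0.44  1.96 -0.1   1.01  2.57]
-1 -125 [-0.63  0.36  0.96  1.91 -0.34  1.05  1.43]
-1 -80 [-0.47  0.45  0.86  1.78 -0.38  1.09  2.26]
-1 -35 [ 0.89  0.65 -1.03  1.59  0.58  1.24  2.28]
```

```bash
python3 - <<'E'
from h import *
C=(.571,.068); P=lambda d,b,z=.210:push_pose(C,.05,np.radians(d),b,-1,1,z)
move_gripper(0.0)
move_ptp(*P(-120,.034,.30)); print(read_time_s(),read_ft_force().round(1) if hasattr(read_ft_force(),'round') else read_ft_force())
movel(*P(-120,.034),speed=.12); print(read_ft_force(),read_time_s(),read_eef_pos())
movel(*P(-120,.018),speed=.05)
for d in range(-124,-191,-4):
    p,q=P(d,.018); movel(p,q,speed=.05)
    f=np.array(read_ft_force()); print(d,f.round(1),round(read_time_s(),2))
    if np.linalg.norm(f)>25: print('stop');break
movel(*P(d,.040),speed=.1); movel(*P(d,.040,.30),speed=.2)
print(read_time_s())
E
```

```text
4.65 [ 0.3 -0.2  0.5]
[0.52831959 0.67484209 0.79379485] 5.55 [0.57615157 0.00758652 0.21075223]
-124 [ 0.8 -0.1  0.3] 6.27
-128 [ 1.9 -0.5  0.3] 6.52
-132 [ 1.  -0.2  0.5] 6.77
-136 [ 0.9 -1.2  0.5] 7.02
-140 [ 1.6 -1.4  0.4] 7.27
-144 [ 0.7 -1.3  0.3] 7.52
-148 [ 0.9 -1.6  0.8] 7.77
-152 [ 0.5 -2.4  0.2] 8.02
-156 [-0.3 -1.8  0.5] 8.27
-160 [-1.  -2.4 -0.1] 8.52
-164 [ 0.6 -1.7  0.7] 8.77
-168 [-1.  -1.7 -0.1] 9.02
-172 [ 0.5 -1.1 -1.1] 9.27
-176 [ 0.7 -1.5 -0.3] 9.52
-180 [ 0.2 -1.1 -0.2] 9.77
-184 [-0.3 -2.3 -0.1] 10.02
-188 [ 1.  -1.6 -1. ] 10.27
11.2333
```

```bash
python3 - <<'E'
from h import *
move_ptp([.45,-.25,.33],read_tcp_rot())
out=[]
for cam,g in(('top',(.570,.0675)),('scene',(.572,.068))):
    im=read_camera(cam); c=axis_far(im,cam,g); (i,si),(d,sd)=angles(im,cam,c)
    print(cam,c.round(4),np.degrees([i,d,i-d]).round(1),si,sd); out.append(rect(im,cam,c,.175))
cv2.imwrite('pics/r1.png',np.hstack(out)[:,:,::-1]); print(read_time_s())
E
```

```text
top [0.5699 0.067 ] [ -8.1 -22.5  14.4] 70.84210526315789 81.97222222222223
scene [0.5732 0.0689] [-11.5 -26.3  14.8] 122.3157894736842 129.08333333333331
12.4667
```

View pics/r1.png

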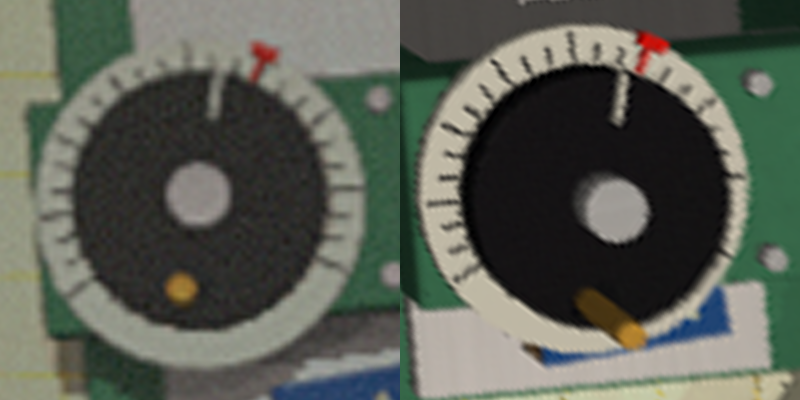

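Both cameras agree that about 14.6° remains. I'll push 13.3° more, then look again.

```bash
cat > p.py <<'E'
from h import *
import sys
d0,d1=map(float,sys.argv[1:3])
C=(.571,.068); P=lambda d,b,z=.210:push_pose(C,.05,np.radians(d),b,-1,1,z)
move_ptp(*P(d0,.040,.28)); movel(*P(d0,.040),speed=.15); movel(*P(d0,.021),speed=.08)
n=max(1,int(np.ceil(abs(d1-d0)/4)))
for d in np.linspace(d0,d1,n+1): movel(*P(d,.018),speed=.03)
print(read_ft_force()); movel(*P(d1,.040),speed=.1); movel(*P(d1,.040,.28),speed=.2)
move_ptp([.45,-.25,.33],read_tcp_rot())
out=[]
for cam,g in(('top',(.570,.0675)),('scene',(.572,.068))):
    r=[]
    for _ in range(3):
        im=read_camera(cam); c=axis_far(im,cam,g); (i,si),(d,sd)=angles(im,cam,c); r.append(np.degrees([i,d,i-d]))
    print(cam,c.round(4),np.round(r,1).tolist()); out.append(rect(im,cam,c,.175))
cv2.imwrite(f'pics/r{sys.argv[3]}.png',np.hstack(out)[:,:,::-1]); print(read_time_s())
E
python3 p.py -188 -201.3 2
```

```text
[ 0.26312751 -1.99659342 -1.31996785]
top [0.5698 0.0671] [[-21.2, -22.6, 1.4], [-21.2, -22.6, 1.5], [-21.1, -22.6, 1.4]]
scene [0.573 0.069] [[-24.7, -26.0, 1.3], [-24.8, -26.2, 1.4], [-24.8, -26.2, 1.5]]
18.2167
```

```bash
python3 p.py -201 -202.7 3; python3 - <<'E'
from h import *
for c in('top','scene'):
    read_camera(c)
    for n,z in dict(lever_axis=.167,lever_post=.2).items():
        for r in tip_of(c,n)[:1]: print(n,round(r['confidence'],2),onplane(c,r['at'],z).round(4)[:2])
E
```

```text
[ 0.31060387 -0.43709897 -0.12989835]
top [0.57   0.0673] [[-22.3, -22.8, 0.5], [-22.0, -22.5, 0.5], [-22.4, -22.8, 0.4]]
scene [0.573  0.0689] [[-25.7, -26.2, 0.5], [-25.7, -26.2, 0.5], [-25.7, -26.2, 0.5]]
23.25
lever_axis 0.84 [ 0.5938 -0.0871]
lever_post 0.48 [ 0.5586 -0.1554]
lever_axis 0.75 [ 0.5919 -0.0958]
lever_post 0.7 [ 0.5516 -0.1449]
```

View pics/r3.png

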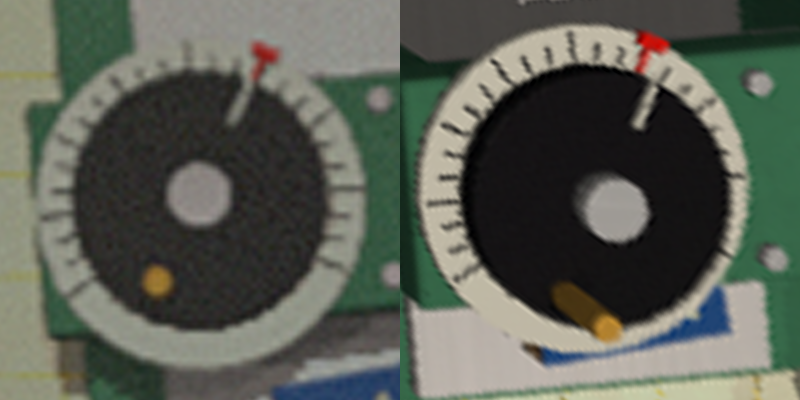

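The views show the white index in line with the red line, 0.5° short in both cameras. Now the lever.

```bash
python3 - <<'E'
from h import *
C=(.592,-.091); P=lambda d,b,z=.20:push_pose(C,.068,np.radians(d),b,1,1,z)
move_ptp(*P(-122,.045,.29)); movel(*P(-122,.045),speed=.15); f0=np.array(read_ft_force()); movel(*P(-122,.020),speed=.06)
d=-122
while d<-30:
    d+=4 if d<-62 else 1.5
    movel(*P(d,.019),speed=.06); f=np.array(read_ft_force())-f0
    print(d,f.round(1).tolist(),round(read_time_s(),2),end='; ')
    if np.linalg.norm(f)>9: print('STOP');break
movel(*P(d,.045),speed=.1); movel(*P(d,.045,.29),speed=.2)
move_ptp([.42,-.1,.40],read_tcp_rot())
out=[]
for cam,g in(('top',(.570,.0675)),('scene',(.572,.068))):
    im=read_camera(cam); c=axis_far(im,cam,g); (i,si),(dd,sd)=angles(im,cam,c); print(cam,np.degrees([i,dd,i-dd]).round(1))
    out.append(rect(im,cam,(.58,0),.175,.2,.001))
    for n,z in dict(lever_axis=.167,lever_post=.2).items():
        for r in tip_of(cam,n)[:1]: print(n,round(r['confidence'],2),onplane(cam,r['at'],z).round(4)[:2])
cv2.imwrite('pics/l1.png',np.hstack(out)[:,:,::-1]); print(read_time_s())
E
```

```text
-118 [-0.5, -0.5, -0.6] 26.38; -114 [-0.2, 0.1, 0.2] 26.63; -110 [-1.2, -0.6, -0.7] 26.88; -106 [-0.2, 0.3, -0.6] 27.13; -102 [-0.2, -1.0, -1.5] 27.38; -98 [-0.9, -0.2, -0.5] 27.63; -94 [-0.2, -0.6, -0.0] 27.88; -90 [-0.4, -0.5, -0.7] 28.13; -86 [-0.3, -0.4, -0.5] 28.38; -82 [-0.2, -0.9, -0.4] 28.63; -78 [-0.2, -0.7, -0.1] 28.88; -74 [0.3, -0.1, -1.2] 29.13; -70 [-0.3, -0.2, 0.1] 29.38; -66 [-0.8, -0.3, -0.5] 29.63; -62 [-1.5, -0.3, -0.0] 29.88; -60.5 [-0.5, -0.2, -1.2] 30.13; -59.0 [-1.7, -0.6, 0.0] 30.38; -57.5 [-1.3, 0.0, -0.6] 30.63; -56.0 [-1.3, -1.1, -1.2] 30.88; -54.5 [-0.3, -0.2, -0.7] 31.13; -53.0 [-1.7, -0.8, -0.9] 31.38; -51.5 [-1.5, -1.0, -0.8] 31.63; -50.0 [-4.9, -1.7, 2.1] 31.88; -48.5 [-6.3, -2.4, 2.8] 32.13; -47.0 [-9.5, -2.8, 4.3] 32.38; STOP
top [-22.2 -22.7   0.5]
lever_axis 0.66 [ 0.5871 -0.0858]
lever_post 0.75 [ 0.6448 -0.1385]
scene [-25.7 -26.2   0.5]
lever_axis 0.64 [0.6287 0.0368]
lever_post 0.63 [ 0.6346 -0.1373]
34.6
```

View pics/l1.png

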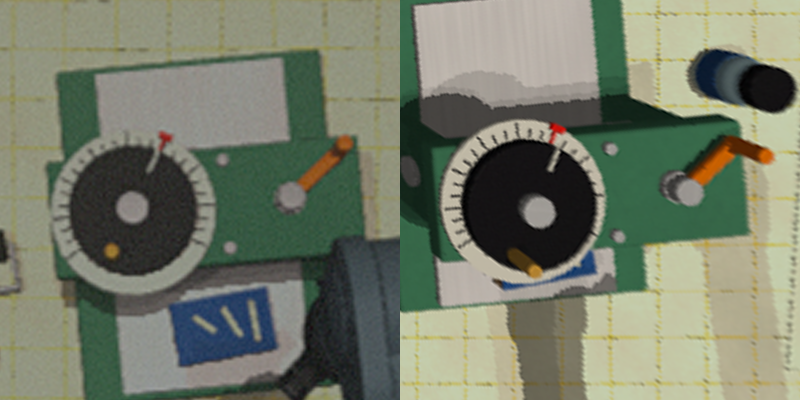

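The dial still reads on the line, 0.5° off. The lever met resistance of about 10 N near −45°, which is where the stop should be. I'll confirm with a second, slightly firmer push at a different height and see whether the post moves.

```bash
python3 - <<'E'
from h import *
def post(im,cam): # orange mask centroid angle-ish in pixels
    r=rect(im,cam,(.63,-.125),.2,.07,.0005); h=cv2.cvtColor(r,cv2.COLOR_RGB2HSV)
    m=(h[...,1]>150)&(h[...,0]<18)&(h[...,2]>60); return np.argwhere(m).mean(0).round(2),m.sum()
for c in('top','scene'): print(c,post(read_camera(c),c))
C=(.592,-.091); P=lambda d,b,z=.205:push_pose(C,.068,np.radians(d),b,1,1,z)
move_ptp(*P(-54,.040,.27)); movel(*P(-54,.040),speed=.2); f0=np.array(read_ft_force())
for d in np.arange(-54,-36,1.5):
    movel(*P(d,.019),speed=.06); f=np.array(read_ft_force())-f0
    print(d,f.round(1).tolist(),end='; ')
    if np.linalg.norm(f)>16: break
movel(*P(d,.045),speed=.15); movel(*P(d,.045,.29),speed=.25)
move_ptp([.42,-.1,.40],read_tcp_rot()); print()
for c,g in(('top',(.570,.0675)),('scene',(.572,.068))):
    im=read_camera(c);a=axis_far(im,c,g);(i,_),(e,_)=angles(im,c,a);print(c,post(im,c),np.degrees(i-e).round(2))
print(read_time_s())
E
```

```text
top (array([177.59, 133.24]), np.int64(3229))
scene (array([135.14,  97.97]), np.int64(5774))
-54.0 [-0.9, 0.7, -0.6]; -52.5 [-0.5, 0.8, -0.3]; -51.0 [-2.3, -0.4, -0.6]; -49.5 [-5.6, -1.1, 1.2]; -48.0 [-7.3, -1.4, 3.7]; -46.5 [-9.7, -2.3, 4.1]; -45.0 [-12.1, -2.6, 5.6]; -43.5 [-15.1, -2.9, 6.9]; 
top (array([177.77, 133.37]), np.int64(3214)) 0.5
scene (array([135.11,  98.07]), np.int64(5766)) 0.48
40.1833
```

The post did not move under 16 N, so the lever is at its stop. The dial is still on the line, and the robot is clear.

```bash
python3 -c "
from bench import *
print(sign_off())"
```

```text
the job is handed in; nothing more can be done
None
```

The job is handed in: the dial's index mark is on the red line to within about 0.5°, the lock lever is at its far stop, and only the peg and the lever post were pushed.

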